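Inch the millstone round on the dressing table

ROBOT

A 6-joint arm with a two-finger parallel gripper is mounted at the origin on the work surface. World frame = base frame: x ahead of the robot, y to its left, z up, the work surface at z = 0. Lengths are in mm, angles in rad, forces in N, time in s.
With the tool pointing down it reaches from about 250 to 775 mm from the base axis. Payload 4 kg.
Tool frame: the origin (TCP) lies between the finger pads; the fingertips stand 22 mm ahead of it and the grasp point (between the pads) lies 3 mm ahead of it; z points along the fingers, y is the line along which they close (so a half turn about z gives the same grasp; the last joint's range is limited). The gripper opens to 85 mm and grips with 20 to 120 N. Pads are 22 mm wide; open, the fingers measure 114 mm over their backs; the gripper's body (76 mm by 85 mm) begins 54 mm behind the grasp point. The pads swing forward as they close: fully open they stand 13 mm farther back than shut.
Start: joints at [1.233, 0.087, 1.371, -0, 1.684, -0.103], TCP at [127.964, 534.921, 253.341] pointing down, gripper open.
Joint ranges: [-3.1, 3.1], [-0.76, 2.03], [0.27, 2.55], [-1.08, 4.22], [0.17, 2.65], [-2.57, 2.57]. Speed limits (rad/s): [2.79, 2.79, 3.14, 3.14, 3.14, 3.14].

INTERFACE

Orientations are given as a 3x3 rotation matrix whose columns are the frame's x, y, z axes.
In Python, from bench import manip gives the robot as it stands.
- The arm moves only by the shell command python3 -m inch 'ROWS' [OPENING]. ROWS is JSON, a list of rows, each a list of 6 numbers: the shift along the tool's x, y, z in mm, then the turn, a rotation vector about the tool's x, y, z in degrees. A call has exactly 5 rows; each row shifts and turns the commanded pose from where the row before left it, along the tool's axes as they then stand; what a row does not reach is not made up. A row lasts 1/10 s, in which the tool goes at most 50 mm and 8.59 degrees, less where a joint would pass 70% of its speed; a pose out of reach is approached as far as the arm can. A call with a gripper value outside its range is refused whole. OPENING is the closure, from 0 (fully open) to 1 (shut), set as the call begins (- or left out, the last holds). The fingers move at their own pace and stop on an object; the grip force is fixed at half the most. Time passes only in rows, so rows that do not move let the fingers close, or fill a call up. It gives the time, the measured TCP pose, the force, the opening and the grip force at its end, in the units of the state.
- manip.state(): the state, without advancing time (a new reading comes with each control period).
- manip.grab_frame(name): name is "scene" or "top" or "wrist"; returns (picture, depth): 420x560x3 uint8, blue, green, red; 420x560 float32, mm along the optical axis (not along the pixel's ray), 0 where there is no reading.
- manip.camera_params(name): a dict with "K" (3x3 intrinsics, pixels), "k1" (the pictures are not rectified: a ray, as slopes to the right and down, at radius r is drawn at 1 + k1 r^2 times it, then the intrinsics apply), "world_to_cam" (4x4, takes a point from world to camera coordinates); the wrist camera has in their place "mount" (4x4, takes a point from camera to tool coordinates, whose origin is the TCP and whose axes are the flange's). Camera axes: x right, y up, looking along -z (the intrinsics and any distortion apply to the point x, -y, -z); pixel columns grow to the right and rows downward; lengths in mm; the calibration is good to about 2 mm. A picture is of the moment at which its call begins: read the wrist's pose just before it. camera_params takes no time and is no camera call.
- manip.finish_job(): hands the job in; it is judged then, once.
Trained networks look in the newest picture that a camera, given by its name, has taken for a name from the list of things; names that differ only in an ending like _2 or _b are one class to them, and where a whole thing is asked for, a point or a joint stands for the part that bears it (a point fixed in the world has none). Each returns a list of dicts, best first, with "confidence" (0 to 1); they miss things now and then, are a little off and sometimes report something else, mostly with a low value. They report only what shows in the picture. A call takes as long as a camera call.
- manip.boxes_of(camera, label): "location" ([x, y, z] in mm, in world coordinates, good to about 4 mm: the middle of the surface that is visible of it).
The state is a dict: "clock": time; "joints": joint angles; "joint_vel": joint speeds; "joint_efforts": joint torques, N m; "position": TCP position; "orientation": TCP orientation; "wrist_force": force on the tool from outside, world axes, zero at the start; "torque": the same for the moment, N m; "gripper_width": finger opening in mm; "finger_force": force on a finger pad.
Only numpy, scipy, OpenCV 4.12 (cv2) and the standard library are available. Lean on these libraries where they do the work, as an engineer would, in place of code of your own. Each camera call takes 0.05 s, during which the arm holds its last target. There are 200 camera calls.

TASK

Set the millstone turning from the control box: press the yellow rocker over until it is fully on (its white-striped half down level), then press the blue rocker fully on in the same way, and last push the green button fully down and keep it held down with the fingertips: finish while still holding it, with both rockers still on. Do not press the red or the grey button, and leave the jar, the tools, the mug and the stones where they are.

Things in the scene. Friction and masses are not known exactly. Their poses are not given: they have to be found in the camera images.
- console: control box, fixed: grey steel case 220 x 320 x 60 mm; origin at the centre of its underside on the table, z up, x away from the robot at yaw 0 (it stands up to 0.3 rad either way). On its top are six places, at x = -46 and +46 mm and y = -92, 0 and +92 mm: five control modules and a small jar, in any arrangement
- mains (a joint): yellow rocker switch. 0 = off: the half with the white stripe (on the module's +x side) slopes up at 0.42 rad, the plain half is level; 0.42 = on: striped half level, plain half up. Starts at 0 to 0.05. No spring: friction (about 4 N at the stripe) keeps it where it is left. Each half is 34 mm long, 36 mm wide; pivot along the module's y, 22 mm above the centre of its underside
- mains_base: module of the yellow rocker: fixed black plate 80 x 80 x 14 mm on top of the control box; origin at the centre of its underside (60 mm above the table), axes as the control box's. Which of the six places it holds changes from run to run
- mains_press (a point): point on the marked half of the yellow rocker, at its white stripe, 24 mm from the pivot; it moves with the rocker. Once fully on it is 24 mm towards +x from the module's centre and 22 mm above the module's underside
- dust (a joint): blue rocker switch. 0 = off: the half with the white stripe (on the module's +x side) slopes up at 0.42 rad, the plain half is level; 0.42 = on: striped half level, plain half up. Starts at 0 to 0.05. No spring: friction (about 4 N at the stripe) keeps it where it is left. Each half is 34 mm long, 36 mm wide; pivot along the module's y, 22 mm above the centre of its underside
- dust_base: module of the blue rocker: fixed black plate 80 x 80 x 14 mm on top of the control box; origin at the centre of its underside (60 mm above the table), axes as the control box's. Which of the six places it holds changes from run to run
- dust_press (a point): the same point on the blue rocker
- jog (a joint): round green push button: 0 = out, 0.008 m = fully down; it springs back when let go. It needs about 2 N to start moving and 6 N to be fully down
- jog_base: module of the green button: fixed black plate 80 x 80 x 14 mm on top of the control box; origin at the centre of its underside (60 mm above the table), axes as the control box's. Which of the six places it holds changes from run to run
- jog_top (a point): centre of the green button's flat top, 34 mm across; 32 mm above its module's underside when out; a steel collar 48 mm across lies around it, 17 mm above the underside
- stop (a joint): red mushroom button with a 42 mm head on a yellow collar, not to be pressed: 0 = out, 0.008 m = fully down; it springs back when let go. It needs about 2 N to start moving and 6 N to be fully down
- stop_top (a point): centre of the red button's top, 32 mm above its module's underside
- reverse (a joint): round grey push button 34 mm across, not to be pressed: 0 = out, 0.008 m = fully down; it springs back when let go. It needs about 2 N to start moving and 6 N to be fully down
- reverse_top (a point): centre of the grey button's top, 32 mm above its module's underside
- jar: small jar 44 mm across and 50 mm tall with a steel cap, standing in one of the six places on the control box; origin at the centre of its underside, loose; a bystander
- hammer: hammer lying to the left (+y) of the control box; origin at its underside, loose; a bystander
- wrench: steel wrench lying to the right (-y) of the control box; origin at its underside, loose; a bystander
- brush: brush lying to the right of the wrench; origin at its underside, loose; a bystander
- mug: blue mug, 76 mm across and 85 mm tall, beyond the control box; origin at the centre of its underside, loose; a bystander
- flint: pale lump of stone about 60 x 46 x 42 mm, beyond the control box; origin at its underside, loose; a bystander
- chip: red-brown lump of stone about 45 x 35 x 32 mm, beyond the control box; origin at its underside, loose; a bystander

How it is judged (in metres and radians):
On the way, in this order (a step that is already met when the one before it is completed fails the run):
1. the yellow rocker is fully on (value of joint mains above 0.36 rad), for 0.1 s.
2. the blue rocker is fully on (value of joint dust above 0.36 rad), for 0.1 s.
3. the green button is held fully down by the fingers (value of joint jog above 0.006 m and contact force between the fingers and jog_base above 1 N), for 0.2 s.
At the end, for the whole second after the job is handed in: Both rockers are on (over 0.36 of 0.42 rad), the fingers hold the green button down (over 6 of 8 mm, with more than 1 N), the red and grey buttons are out (under 3 mm), and every loose thing is within 25 mm of where it stood (all of step 3 and value of joint each of mains, dust above 0.36 rad and value of joint each of stop, reverse below 0.003 m and distance of each of jar, hammer, wrench, brush, mug, flint, chip from where it was at the start of the episode below 0.025 m); the arm keeps its last pose, push and grip.
It fails at once if the blue rocker is put on before the yellow one (value of joint dust above 0.2 rad and value of joint mains below 0.2 rad).
It fails at once if the green button is pressed before both rockers are on (value of joint jog above 0.003 m and value of joint any of mains, dust below 0.2 rad).
It fails at once if the red button is pressed (value of joint stop above 0.003 m).
It fails at once if the grey button is pressed (value of joint reverse above 0.003 m).
It fails at once if a bystander is lifted, carried or pushed away by more than 25 mm (distance of any of jar, hammer, wrench, brush, mug, flint, chip from where it was at the start of the episode above 0.025 m).
It also fails if it takes over 38 s, if anything falls off the work surface, if the arm or the gripper's body presses on something with over 40 N, if the wrist force passes 120 N, or if a joint passes its speed limit or range.

## Working session

There is one attempt and no reset: what is moved stays moved. The work goes in short steps, Python scripts to look and compute and a shell command to move; the robot and the scene stay as the last step left them, time stands still between calls to the robot, and variables do not carry over. Pictures are saved under pics/ and viewed, at most 10 in all, crops included, and the job is handed in when it is done.

```bash
mkdir -p pics; cat > h.py <<'E'
import numpy as np, cv2
from bench import manip
def cam(name):
    s=manip.state(); im,d=manip.grab_frame(name); p=manip.camera_params(name)
    if 'mount' in p:
        T=np.eye(4);T[:3,:3]=np.array(s['orientation']);T[:3,3]=s['position'];c2w=T@np.array(p['mount'])
    else: c2w=np.linalg.inv(np.array(p['world_to_cam']))
    return im,d,np.array(p['K']),p['k1'],c2w
def ray(u,v,K,k1,c2w):
    x=cv2.undistortPoints(np.array([[[u,v]]],float),K,np.array([k1,0,0,0.]))[0,0]
    return c2w[:3,:3]@np.array([x[0],-x[1],-1.]), c2w[:3,3]
def pt(u,v,z,K,k1,c2w):
    r,o=ray(u,v,K,k1,c2w); return o+r*(z-o[2])/r[2]
E
python3 - <<'E'
from h import *
print(manip.state())
for n in ('top','scene'):
    im,d,K,k1,c=cam(n); cv2.imwrite(f'pics/{n}0.png',im); np.savez(f'{n}0.npz',im=im,d=d,K=K,k1=k1,c=c); print(n,K[0,0],k1,c[:3,3].round())
    for l in ['console','mains_press','dust_press','jog_top','stop_top','reverse_top','jar','mains_base','dust_base','jog_base']:
        print(l,[(np.round(b['location'],1).tolist(),round(b['confidence'],2)) for b in manip.boxes_of(n,l)[:2]])
E
```

```text
{'clock': 0.0, 'joints': array([ 1.23289042e+00,  8.79449888e-02,  1.37228205e+00,  2.06693741e-05,
        1.68360122e+00, -1.03116865e-01]), 'joint_vel': array([ 0.00026419, -0.00157286, -0.00010703,  0.00084436,  0.0015701 ,
       -0.00049994]), 'joint_efforts': array([ 6.70354439e-04, -3.51864481e+01, -3.13277936e+01, -5.64729430e-05,
        1.06670152e-02, -2.98382332e-06]), 'position': array([127.80566917, 534.47393336, 252.13044582]), 'orientation': array([[-9.72563881e-01,  2.32634732e-01, -7.60507291e-04],
       [ 2.32635840e-01,  9.72561641e-01, -2.10237645e-03],
       [ 2.50554436e-04, -2.22161665e-03, -9.99997501e-01]]), 'wrist_force': array([ 0.57116491,  0.19824976, -0.70520578]), 'torque': array([-0.01938534,  0.00953926,  0.01177797]), 'finger_force': 0.0, 'gripper_width': 85.07483348782456}
top 460.2301513590042 -0.006786295292400186 [ 496.   26. 1090.]
console [([549.6, 19.1, 59.7], 0.87), ([611.3, 54.7, 95.6], 0.3)]
mains_press [([527.8, 67.3, 85.3], 0.88)]
dust_press [([633.8, 146.2, 80.0], 0.82)]
jog_top [([603.7, -37.1, 92.1], 0.47)]
stop_top [([613.9, 54.8, 91.5], 0.5)]
reverse_top [([545.8, 159.5, 88.7], 0.67), ([616.1, 56.6, 93.1], 0.18)]
jar [([511.2, -15.2, 110.8], 0.81)]
mains_base [([523.4, 71.5, 75.1], 0.81)]
dust_base [([630.4, 142.1, 82.0], 0.56)]
jog_base [([598.8, -37.3, 72.2], 0.66)]
scene 404.62517750632156 -0.035274262378481434 [1125. -379.  979.]
console [([628.1, 5.4, 56.0], 0.77), ([523.5, -29.5, 103.5], 0.16)]
mains_press [([531.2, 66.7, 79.3], 0.79)]
dust_press [([634.1, 144.2, 84.2], 0.54)]
jog_top [([609.9, -38.4, 93.7], 0.63)]
stop_top [([613.9, 50.9, 90.7], 0.63)]
reverse_top [([541.7, 157.5, 99.7], 0.41), ([535.3, 60.0, 74.6], 0.15)]
jar [([521.8, -27.7, 105.9], 0.64), ([555.1, -140.4, 7.2], 0.22)]
mains_base [([531.0, 62.1, 77.0], 0.83)]
dust_base [([634.7, 139.1, 73.4], 0.76)]
jog_base [([609.9, -42.1, 71.5], 0.73)]
```

View pics/top0.png

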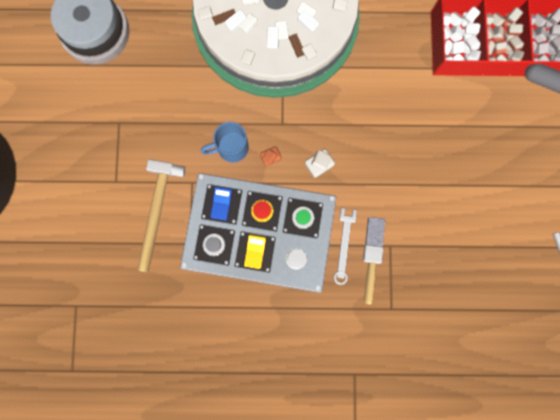

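View pics/scene0.png

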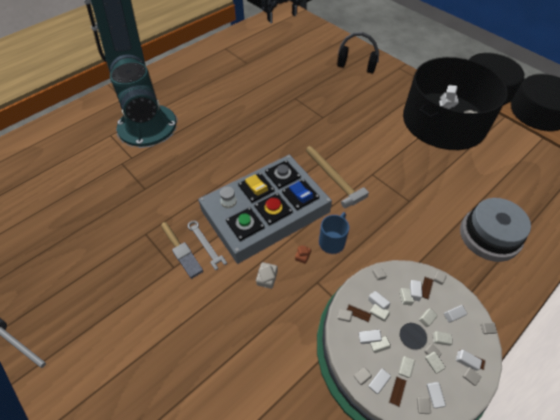

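The top view shows blue at (220,204), red (262,210), green (303,217), grey (214,244), yellow (254,252) and the jar at (296,259). Image up is +x and left is +y. The scene view agrees. Next I triangulate the coloured parts and fit the console pose.

```bash
cat > m.py <<'E'
from h import *
from scipy.optimize import least_squares
D={}
win={'top':(185,335,175,292),'scene':(198,332,152,255)}
rng={'green':((50,120,60),(75,255,255)),'yellow':((24,140,120),(33,255,255)),'blue':((105,120,80),(125,255,255)),'red':((0,150,90),(6,255,255))}
for n in win:
    f=np.load(n+'0.npz'); hsv=cv2.cvtColor(f['im'],cv2.COLOR_BGR2HSV); u0,u1,v0,v1=win[n]
    for c,(a,b) in rng.items():
        m=cv2.inRange(hsv,a,b); k=np.zeros_like(m);k[v0:v1,u0:u1]=m[v0:v1,u0:u1]
        N,L,S,C=cv2.connectedComponentsWithStats(k); 
        if N<2: print(n,c,'none');continue
        i=1+S[1:,4].argmax(); u,v=C[i]; D[n,c]=ray(u,v,f['K'],float(f['k1']),f['c'])
        r,o=D[n,c]; dz=f['d'][int(round(v)),int(round(u))]; print(n,c,C[i].round(1),S[i,4],'depth pt',(o+r*dz).round(1))
for c in rng:
    A=[];b=[]
    for n in win:
        r,o=D[n,c]; r=r/np.linalg.norm(r);P=np.eye(3)-np.outer(r,r);A.append(P);b.append(P@o)
    x=np.linalg.lstsq(np.vstack(A),np.hstack(b),rcond=None)[0]
    print(c,x.round(1),'resid',[np.linalg.norm(Ai@x-bi).round(1) for Ai,bi in zip(A,b)])
E
python3 m.py
```

```text
top green [302.9 216.8] 140 depth pt [601.  -34.5  92.7]
top yellow [254.1 253.7] 405 depth pt [520.2  70.9  82.6]
top blue [220.3 205.1] 483 depth pt [626.  147.2  83. ]
top red [261.5 209.5] 208 depth pt [616.1  55.8  92.8]
scene green [244.  218.5] 115 depth pt [602.6 -34.4  92.1]
scene yellow [256.  185.2] 10 depth pt [530.6  68.5  83.2]
scene blue [299.1 189.9] 201 depth pt [625.7 148.5  81.8]
scene red [272.7 203.1] 136 depth pt [617.4  55.2  94.4]
green [601.5 -34.2  90.6] resid [np.float64(0.5), np.float64(0.5)]
yellow [521.5  73.   71. ] resid [np.float64(1.9), np.float64(1.9)]
blue [626.2 147.5  82.9] resid [np.float64(0.3), np.float64(0.3)]
red [616.2  56.   92.6] resid [np.float64(0.2), np.float64(0.2)]
```

Heights match (92 and 83 mm) and green to red measures 91.5 mm against 92, giving yaw ≈ -0.162. Yellow's press point when on is ≈ (549, 67, 82) and blue's ≈ (654.6, 143, 82). I shut the fingers, align the yaw and move over yellow.

```bash
python3 -m inch '[[0,0,0,0,0,-4.3],[-20,-16,0,0,0,0],[-35,-28,0,0,0,0],[-35,-28,0,0,0,0],[-35,-28,0,0,0,0]]' 1
python3 -m inch '[[-35,-28,0,0,0,0],[-35,-28,0,0,0,0],[-35,-28,0,0,0,0],[-35,-28,0,0,0,0],[-35,-28,0,0,0,0]]'
python3 -m inch '[[-35,-28,0,0,0,0],[-35,-28,0,0,0,0],[-35,-28,0,0,0,0],[-35,-28,0,0,0,0],[-20,-16,0,0,0,0]]'
cat > go.py <<'E'
from h import *
import sys
t=np.array(eval(sys.argv[1]),float); s=manip.state(); R=np.array(s['orientation'])
print('shift',(R.T@(t-s['position'])).round(1),'pos',np.round(s['position'],1),'tool y',R[:,1].round(3),'tool z',R[:,2].round(3),'F',s['wrist_force'].round(1),'w',s['gripper_width'],'t',s['clock'])
E
python3 go.py '[550,67,130]'
```

```text
clock: 1.6
position: [236.2, 415.2, 253.4]
orientation: [[-0.987, 0.158, 0.0], [0.158, 0.987, 0.0], [-0.0, 0.0, -1.0]]
wrist_force: [1.1, -0.3, 0.6]
gripper_width: 12.2
finger_force: 0.0
clock: 2.1
position: [386.9, 248.7, 253.6]
orientation: [[-0.987, 0.159, 0.001], [0.159, 0.987, 0.001], [-0.001, 0.001, -1.0]]
wrist_force: [1.1, 0.9, 0.7]
gripper_width: 0.1
finger_force: 0.0
clock: 2.6
position: [525.2, 95.7, 253.0]
orientation: [[-0.987, 0.162, 0.0], [0.162, 0.987, -0.001], [-0.0, -0.001, -1.0]]
wrist_force: [0.9, -0.5, 0.2]
gripper_width: -0.2
finger_force: 0.0
shift [-29.  -24.2 123.1] pos [525.2  95.7 253. ] tool y [ 0.162  0.987 -0.001] tool z [ 0.    -0.001 -1.   ] F [ 0.9 -0.5  0.2] w -0.2036822209992591 t 2.6
```

```bash
python3 -m inch '[[-29,-24,20,0,0,0],[0,0,40,0,0,0],[0,0,35,0,0,0],[0,0,28,0,0,0],[0,0,0,0,0,0]]'
python3 go.py '[550,67,104]'
python3 - <<'E'
from h import *
im,d,K,k1,c=cam('top'); cv2.imwrite('pics/top1.png',cv2.resize(im[170:300,180:340],None,fx=4,fy=4))
im,d,K,k1,c=cam('wrist'); cv2.imwrite('pics/w1.png',im)
E
```

```text
clock: 3.1
position: [545.1, 69.8, 124.9]
orientation: [[-0.987, 0.159, -0.011], [0.159, 0.987, -0.0], [0.011, -0.002, -1.0]]
wrist_force: [-0.3, 0.6, -0.4]
gripper_width: 0.0
finger_force: 0.0
shift [-5.5 -2.  20.9] pos [545.1  69.8 124.9] tool y [ 0.159  0.987 -0.002] tool z [-0.011 -0.    -1.   ] F [-0.3  0.6 -0.4] w 0.0022409883780850075 t 3.1
```

View pics/w1.png

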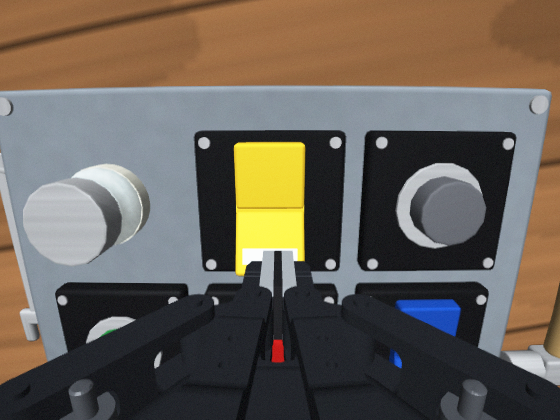

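The wrist view shows the shut fingertips at about (278,260), on the white stripe and centred on the yellow rocker. Now I press in small steps.

```bash
python3 -m inch '[[-2,-1,0,0,0,0],[0,0,4,0,0,0],[0,0,4,0,0,0],[0,0,4,0,0,0],[0,0,0,0,0,0]]'
python3 go.py '[550,67,104]'
```

```text
clock: 3.7
position: [549.7, 68.9, 117.6]
orientation: [[-0.987, 0.159, -0.001], [0.159, 0.987, 0.0], [0.001, -0.0, -1.0]]
wrist_force: [0.4, -0.0, 0.1]
gripper_width: 0.1
finger_force: 0.0
shift [-0.6 -1.8 13.6] pos [549.7  68.9 117.6] tool y [ 0.159  0.987 -0.   ] tool z [-0.001  0.    -1.   ] F [ 0.4 -0.   0.1] w 0.05957315987969548 t 3.7
```

```bash
python3 -m inch '[[0,0,3,0,0,0],[0,0,3,0,0,0],[0,0,3,0,0,0],[0,0,2,0,0,0],[0,0,0,0,0,0]]'
python3 -m inch '[[0,0,2,0,0,0],[0,0,0,0,0,0],[0,0,0,0,0,0],[0,0,0,0,0,0],[0,0,0,0,0,0]]'
python3 go.py '[550,67,104]'
```

```text
clock: 4.2
position: [550.8, 68.8, 107.5]
orientation: [[-0.987, 0.159, 0.001], [0.159, 0.987, 0.0], [-0.001, 0.0, -1.0]]
wrist_force: [2.3, -0.0, 4.0]
gripper_width: -0.2
finger_force: 1.6
clock: 4.7
position: [550.0, 68.9, 105.1]
orientation: [[-0.987, 0.159, -0.001], [0.159, 0.987, 0.0], [0.001, 0.0, -1.0]]
wrist_force: [2.4, -0.2, 2.1]
gripper_width: 0.1
finger_force: 1.2
shift [-0.3 -1.9  1.1] pos [550.   68.9 105.1] tool y [0.159 0.987 0.   ] tool z [-0.001  0.    -1.   ] F [ 2.4 -0.2  2.1] w 0.07945338588903604 t 4.7
```

```bash
python3 -m inch '[[0,0,1,0,0,0],[0,0,1,0,0,0],[0,0,0,0,0,0],[0,0,0,0,0,0],[0,0,0,0,0,0]]'
python3 -m inch '[[0,0,1,0,0,0],[0,0,0,0,0,0],[0,0,0,0,0,0],[0,0,0,0,0,0],[0,0,0,0,0,0]]'
```

```text
clock: 5.2
position: [550.1, 68.9, 104.0]
orientation: [[-0.987, 0.159, 0.0], [0.159, 0.987, 0.0], [0.0, 0.0, -1.0]]
wrist_force: [-1.0, -1.2, 6.0]
gripper_width: 0.2
finger_force: 3.1
clock: 5.7
position: [550.1, 68.9, 104.0]
orientation: [[-0.987, 0.159, 0.0], [0.159, 0.987, 0.0], [-0.0, 0.0, -1.0]]
wrist_force: [-1.9, 0.4, 9.9]
gripper_width: 0.0
finger_force: 4.9
```

It stopped hard at tip height 82 with the force rising, so yellow is on. Next I lift and go over blue, (+92, +92) in console axes.

```bash
python3 -m inch '[[0,0,-15,0,0,0],[0,0,-25,0,0,0],[0,0,0,0,0,0],[-22,22,0,0,0,0],[-30,30,0,0,0,0]]'
python3 -m inch '[[-30,30,0,0,0,0],[-10,10,0,0,0,0],[0,0,0,0,0,0],[0,0,0,0,0,0],[0,0,0,0,0,0]]'
python3 - <<'E'
from h import *
im,d,K,k1,c=cam('wrist'); cv2.imwrite('pics/w2.png',im)
E
python3 go.py '[655.7,144,104]'
```

```text
clock: 6.2
position: [608.7, 111.4, 141.6]
orientation: [[-0.987, 0.161, -0.003], [0.161, 0.987, -0.001], [0.003, -0.001, -1.0]]
wrist_force: [0.3, 0.1, 1.0]
gripper_width: -0.2
finger_force: 0.0
clock: 6.7
position: [654.6, 144.3, 141.7]
orientation: [[-0.987, 0.16, -0.002], [0.16, 0.987, -0.0], [0.002, -0.001, -1.0]]
wrist_force: [0.7, -0.5, 0.1]
gripper_width: 0.1
finger_force: 0.0
shift [-1.  -0.1 38.1] pos [654.7 144.3 142.1] tool y [ 0.16   0.987 -0.   ] tool z [-0.001 -0.    -1.   ] F [ 0.1 -0.2  0. ] w -0.11343630047189081 t 6.75
```

View pics/w2.png

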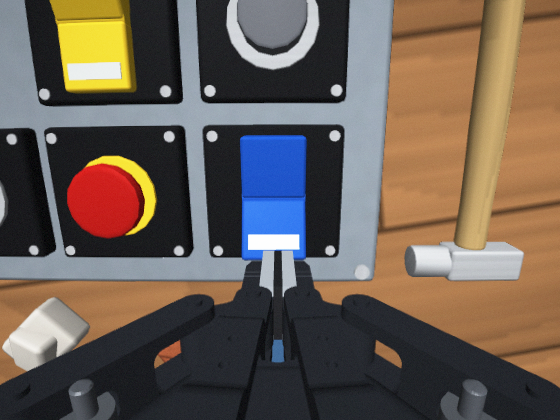

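Yellow now has its striped half level and its plain half up. The tips (278,255) are aligned over blue's stripe (273,242), so I press the same way.

```bash
python3 -m inch '[[0,0,10,0,0,0],[0,0,8,0,0,0],[0,0,4,0,0,0],[0,0,3,0,0,0],[0,0,3,0,0,0]]'
python3 -m inch '[[0,0,3,0,0,0],[0,0,3,0,0,0],[0,0,2,0,0,0],[0,0,0,0,0,0],[0,0,0,0,0,0]]'
python3 -m inch '[[0,0,2,0,0,0],[0,0,1,0,0,0],[0,0,0,0,0,0],[0,0,0,0,0,0],[0,0,0,0,0,0]]'
```

```text
clock: 7.25
position: [655.6, 144.8, 114.5]
orientation: [[-0.987, 0.159, -0.0], [0.159, 0.987, -0.0], [0.0, -0.0, -1.0]]
wrist_force: [-0.5, -0.6, 3.2]
gripper_width: -0.1
finger_force: 1.5
clock: 7.75
position: [656.2, 145.0, 106.7]
orientation: [[-0.987, 0.159, 0.001], [0.159, 0.987, 0.0], [-0.001, 0.001, -1.0]]
wrist_force: [1.8, -1.1, 2.9]
gripper_width: 0.1
finger_force: 1.4
clock: 8.25
position: [656.2, 145.1, 104.1]
orientation: [[-0.987, 0.159, 0.002], [0.159, 0.987, 0.0], [-0.002, 0.001, -1.0]]
wrist_force: [2.2, -2.4, 5.6]
gripper_width: -0.1
finger_force: 2.6
```

```bash
python3 -m inch '[[0,0,1,0,0,0],[0,0,0.5,0,0,0],[0,0,0,0,0,0],[0,0,0,0,0,0],[0,0,0,0,0,0]]'
python3 -m inch '[[0,0,-15,0,0,0],[0,0,-30,0,0,0],[0,0,0,0,0,0],[0,-20,0,0,0,0],[0,-35,0,0,0,0]]'
python3 go.py '[601.5,-34.3,140]'
```

```text
clock: 8.75
position: [656.2, 145.1, 104.0]
orientation: [[-0.987, 0.159, 0.002], [0.159, 0.987, 0.0], [-0.002, 0.001, -1.0]]
wrist_force: [-0.7, -1.7, 10.1]
gripper_width: -0.0
finger_force: 4.7
clock: 9.25
position: [645.7, 91.8, 145.1]
orientation: [[-0.988, 0.155, -0.003], [0.155, 0.988, 0.001], [0.003, 0.0, -1.0]]
wrist_force: [0.6, -0.0, -0.1]
gripper_width: 0.1
finger_force: 0.0
shift [  24.  -131.4    5.1] pos [645.7  91.8 145.1] tool y [0.155 0.988 0.   ] tool z [-0.003  0.001 -1.   ] F [ 0.6 -0.  -0.1] w 0.07678913928876085 t 9.25
```

```bash
python3 -m inch '[[6,-40,0,0,0,0],[8,-40,0,0,0,0],[8,-38,0,0,0,0],[2,-12,0,0,0,0],[0,0,0,0,0,0]]'
python3 -m inch '[[0,0,0,0,0,0],[0,0,0,0,0,0],[0,0,0,0,0,0],[0,0,0,0,0,0],[0,0,0,0,0,0]]'
python3 go.py '[601.5,-34.3,114]'
python3 - <<'E'
from h import *
im,d,K,k1,c=cam('wrist'); cv2.imwrite('pics/w3.png',im)
E
```

```text
clock: 9.75
position: [601.1, -35.6, 145.4]
orientation: [[-0.987, 0.162, -0.003], [0.162, 0.987, 0.001], [0.003, 0.0, -1.0]]
wrist_force: [-0.2, 0.6, 0.3]
gripper_width: 0.2
finger_force: 0.0
clock: 10.25
position: [602.7, -33.0, 146.8]
orientation: [[-0.987, 0.158, 0.0], [0.158, 0.987, 0.0], [0.0, 0.0, -1.0]]
wrist_force: [-0.8, -0.9, -0.4]
gripper_width: -0.1
finger_force: 0.0
shift [ 1.  -1.4 32.8] pos [602.7 -33.  146.8] tool y [0.158 0.987 0.   ] tool z [ 0.  0. -1.] F [-0.8 -0.9 -0.4] w -0.14766286477074528 t 10.25
```

View pics/w3.png

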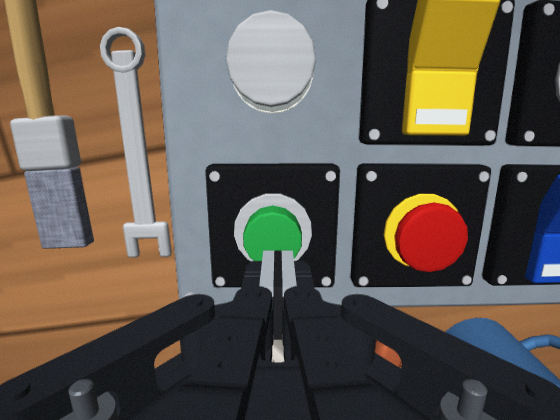

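Yellow is still on, and the tips at (278,250) sit over the green button (272,235). The jar and wrench have not moved. Now I press down and hold.

```bash
python3 -m inch '[[1,-1,12,0,0,0],[0,0,10,0,0,0],[0,0,6,0,0,0],[0,0,4,0,0,0],[0,0,3,0,0,0]]'
python3 -m inch '[[0,0,3,0,0,0],[0,0,2,0,0,0],[0,0,2,0,0,0],[0,0,0,0,0,0],[0,0,0,0,0,0]]'
python3 -m inch '[[0,0,1,0,0,0],[0,0,0,0,0,0],[0,0,0,0,0,0],[0,0,0,0,0,0],[0,0,0,0,0,0]]'
```

```text
clock: 10.8
position: [600.8, -34.6, 111.3]
orientation: [[-0.987, 0.159, -0.002], [0.159, 0.987, 0.0], [0.002, 0.0, -1.0]]
wrist_force: [-2.1, -0.1, 3.1]
gripper_width: 0.3
finger_force: 1.5
clock: 11.3
position: [601.3, -34.6, 106.1]
orientation: [[-0.987, 0.159, 0.0], [0.159, 0.987, -0.0], [-0.0, -0.0, -1.0]]
wrist_force: [-4.2, 0.7, 6.1]
gripper_width: -0.0
finger_force: 3.3
clock: 11.8
position: [601.3, -34.6, 106.0]
orientation: [[-0.987, 0.159, 0.001], [0.159, 0.987, -0.0], [-0.001, -0.0, -1.0]]
wrist_force: [-7.0, 0.4, 9.6]
gripper_width: -0.1
finger_force: 4.9
```

The button bottomed at 106.0 mm with 9.6 N. One last look to check both rockers before handing in.

```bash
python3 -m inch '[[0,0,1,0,0,0],[0,0,0,0,0,0],[0,0,0,0,0,0],[0,0,0,0,0,0],[0,0,0,0,0,0]]'
python3 - <<'E'
from h import *
a,*_=cam('top'); b,*_=cam('wrist')
cv2.imwrite('pics/end.png',np.hstack([cv2.resize(a[130:310,135:395],(400,277)),cv2.resize(b,(369,277))]))
E
```

```text
clock: 12.3
position: [601.3, -34.6, 105.9]
orientation: [[-0.987, 0.159, 0.001], [0.159, 0.987, -0.0], [-0.001, -0.0, -1.0]]
wrist_force: [-7.4, 0.2, 12.9]
gripper_width: 0.4
finger_force: 6.5
```

View pics/end.png

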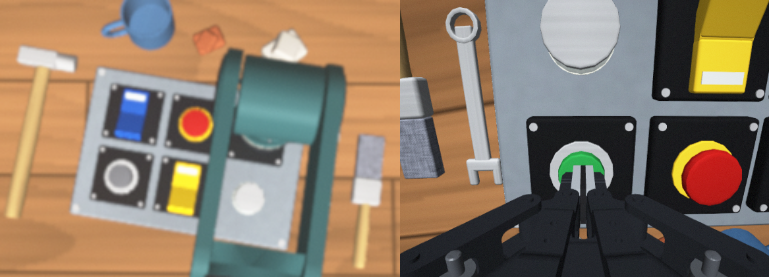

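Both rockers show their plain half dark and raised, blue at (130,105) and yellow at (184,188) in the left crop. The green button is held down, and everything else is in its place.

```bash
python3 -c "
from bench import manip
print(manip.finish_job())"
```

```text
the job is handed in; nothing more can be done
None
```

I pressed the yellow rocker fully on, then the blue, and handed the job in with the fingertips holding the green button fully down (about 13 N); the red and grey buttons were never touched and no bystander was seen to move; no verdict came back.

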